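# Mount the tuner in its collet stand

### The arm

A 6-joint arm with a two-finger parallel gripper is mounted at the origin on the work surface. World frame = base frame: x ahead of the robot, y to its left, z up, the work surface at z = 0. Lengths are in mm, angles in rad, forces in N, time in s.
With the tool pointing down it reaches from about 300 to 825 mm from the base axis. Payload 5.4 kg.
Tool frame: the origin (TCP) lies midway between the tips of the shut fingers; the grasp point (between the pads) lies 19 mm behind it; z points along the fingers, y is the line along which they close (so a half turn about z gives the same grasp; the last joint's range is limited). The gripper opens to 92 mm and grips with 3 to 60 N. Pads are 20 mm wide; open, the fingers measure 128 mm over their backs; the gripper's body (75 mm by 189 mm) begins 69 mm behind the grasp point.
Start: joints at [1.046, 0.158, 1.597, -0, 1.386, -0.21], TCP at [178.045, 546.723, 214.601] pointing down, gripper open.
Joint ranges: [-2.91, 2.91], [-0.94, 2.29], [0.18, 2.7], [-1.29, 4.43], [0.17, 2.64], [-3, 3]. Speed limits (rad/s): [2.57, 2.57, 3.14, 3.14, 3.14, 3.14].

### API

Orientations are given as a rotation vector (axis times angle).
In Python, from plant import manip gives the robot as it stands. The module is installed in compiled form; this text tells all that it offers.
- The arm moves only by the shell command python3 -m handwheel 'ROWS' [FORCE]. ROWS is JSON, a list of rows, each an object with "claw": the closure, from -1 (fully open) to 1 (shut); "dp": the shift along the tool's x, y, z in mm, a list of three; "turn": the turn about the tool's z in degrees. A call has 1 to 20 rows; each row is the pose to reach, as a shift and turn from the pose commanded when the call began, along the tool's axes at that moment; what a row does not reach only later rows make up. A row lasts 1/8 s, in which the tool goes at most 62.5 mm and 10.7 degrees, less where a joint would pass 70% of its speed; a pose out of reach is approached as far as the arm can. A call with a gripper value outside its range is refused whole. The fingers move at their own pace and stop on an object; FORCE is the grip in N (left out, the last holds). Time passes only in rows, so rows that repeat a pose let the fingers close. It gives the time, the measured TCP pose, the force, the opening and the grip force at its end, in the units of the state.
- manip.get_obs(): the state, without advancing time (a new reading comes with each control period).
- manip.grab_frame(name): name is "side" or "top"; returns a dict with "color" (400x640x3 uint8, blue, green, red), "z_map" (400x640 float32, mm along the optical axis (not along the pixel's ray), 0 where there is no reading), "mtx" (3x3 intrinsics, pixels), "R" (3x3) and "t" (3): a world point X has camera coordinates R X + t. Camera axes: x right, y down, z forward; pixel columns grow to the right and rows downward; lengths in mm; the calibration is good to about 2 mm. A picture is of the moment at which its call begins.
- manip.close_job(): hands the job in; it is judged then, once.
The state is a dict: "time_s": time; "qpos": joint angles; "qvel": joint speeds; "effort": joint torques, N m; "tool_pos": TCP position; "ee_rot": TCP orientation; "ft_force": force on the tool from outside, world axes, zero at the start; "wrist_torque": the same for the moment, N m; "gripper_width": finger opening in mm; "grasp_force": force on a finger pad.
Only numpy, scipy, OpenCV 4.12 (cv2) and the standard library are available. Lean on these libraries where they do the work, as an engineer would, in place of code of your own. Each camera call takes 0.05 s, during which the arm holds its last target. There are 200 camera calls.

### The job

Lift the black tuner out of its socket in the white organiser and set its steel stem down into the collet of the desk mount until it is fully home, without pushing hard. Then turn the square brass nut clockwise, seen from above, until the collet grips the stem finger-tight, without overtightening it, and let go. Leave the gecko, harmonica, slide and capo where they are.

Things in the scene. Friction and masses are not known exactly. Their poses are not given: they have to be found in the camera images.
- tuner: Loose black plastic tuner on an upright steel stem, 70 g. Origin: centre of the stem's foot; z runs up the stem. Stem 10 mm in diameter, 62 mm long, foot chamfered 1.5 mm; the head sits on top of it, centred. At the start it stands loose and upright in the organiser's 13 mm socket, 28 mm deep: raise it 35 mm to clear it.
- head (a point): Centre of the tuner's head, a black box 14 mm thick along x, 30 mm wide along y and 28 mm high (62 to 90 mm above the stem's foot), with a pale green screen on its -x face. Axes as the tuner's.
- collet: Fixed desk mount that carries the collet. Origin: centre of its underside on the table, on the collet's axis; z up. Dark steel base disc, diameter 110 mm, 12 mm high; on it a steel block 34 x 34 mm, up to 48 mm above the table, with the bore; on that the brass nut, 48 to 72 mm. With the stem home the tuner's head spans 82 to 110 mm, 10 mm clear of the nut.
- bore_mouth (a point): Centre of the bore's mouth in the top of the block, 48 mm above the table, under the nut's opening. Bore 11.5 mm in diameter, mouth chamfered 2.5 mm, 28 mm deep. A push of 4 to 6 N tells that the stem has met the floor or the rim.
- bore_floor (a point): Centre of the bore's flat floor, 20 mm above the table: the stem's foot stands here when fully home.
- nut: Square brass nut on the mount. Origin: on the collet's axis at table height; x and y are normal to its four equal flats. Clockwise from above (yaw falls) closes the collet; it stays where left. It starts open by an unknown amount: a sliding jaw in the bore meets the stem after 0.3 to 0.8 rad. The nut's yaw does not tell when: feel for it. Till then an even drag of 0.3 N m resists the turning.
- nut_grip (a point): Middle of the nut, on the axis, 60 mm above the table. Nut 36 x 36 mm across flats, 48 to 72 mm high, 20 mm square opening. Once the jaw meets the stem a moment of 0.7 N m per rad (0.01 N m per N of grip) builds up that pushes the nut back (+z on the tool). At a standstill the drag may read with either sign: judge by the change from the steady reading. Finger-tight: 8 to 24 N, aim at 0.14 N m.
- anvil: The collet's back jaw: the upper part of the steel block, 34 x 34 mm, 20 to 48 mm above the table, with the bore through it. Origin: on the collet's axis, level with the bore floor. The sliding jaw presses the stem against it; it yields on springs, 10 N per mm along its x, so the stem moves sideways 1 to 3 mm when gripped. The force between it and the stem is the grip; over 24 N is too much.
- socket: The lower part of the mount's steel block, 12 to 20 mm above the table, whose top is the bore's floor. Origin: on the collet's axis at table height. Never press the stem on it with more than 25 N.
- organiser: White plastic rotating organiser, fixed during the job: disc 224 mm in diameter, top at 16 mm. Origin: centre of its underside. The tuner's socket is a 34 x 34 mm block centred 75 mm from the origin on its -x side, top at 52 mm, hole floor at 24 mm. It also holds a harmonica tray in the middle, the steel slide in a cup at x 62, y 32 mm (top at 77 mm) and picks at x 62, y -30 mm.
- harmonica: Harmonica, 100 x 26 x 19 mm, lying along y in the organiser's middle tray; leave alone. Origin: centre of its underside.
- slide: Steel guitar slide, tube 26 mm in diameter, 58 mm high, upright in the organiser's cup; leave alone. Origin: centre of its underside.
- gecko: Green glazed ceramic gecko, 135 mm long, about 60 mm wide, 23 mm high, on the table; leave alone. Origin: under its middle.
- capo: Black guitar capo, about 75 x 45 x 12 mm, on the table; leave alone. Origin: under its long bar.

How it is judged:
By the outcome, as a careful person would: the job done as asked, in the order asked, and still so for the second after the job is handed in, with the robot touching nothing.
It also fails if it takes over 61 s, if anything falls off the work surface, if the arm or the gripper's body presses on something with over 40 N, if the wrist force passes 120 N, or if a joint passes its speed limit or range.

## Working session

There is one attempt and no reset: what is moved stays moved. The work goes in short steps, Python scripts to look and compute and a shell command to move; the robot and the scene stay as the last step left them, time stands still between calls to the robot, and variables do not carry over. Pictures are saved under pics/ and viewed, at most 10 in all, crops included, and the job is handed in when it is done.

```bash
mkdir -p pics
python3 - <<'E'
from plant import manip
import cv2,numpy as np,pickle
o=manip.get_obs();print({k:np.round(v,3) for k,v in o.items()})
d={}
for n in("top","side"):
    f=manip.grab_frame(n);d[n]=f;cv2.imwrite(f"pics/{n}0.png",f["color"]);print(n,f["mtx"],f["R"],f["t"])
pickle.dump(d,open("f0.pkl","wb"))
E
```

```text
{'time_s': np.float64(0.0), 'qpos': array([ 1.046,  0.159,  1.598, -0.   ,  1.386, -0.21 ]), 'qvel': array([-0.001, -0.   ,  0.001, -0.001, -0.001, -0.002]), 'effort': array([ 0.0000e+00, -3.8555e+01, -3.2211e+01,  7.0000e-02,  3.8000e-02,
       -0.0000e+00]), 'tool_pos': array([177.725, 546.199, 213.629]), 'ee_rot': array([-4.920e-01, -3.102e+00,  3.000e-03]), 'ft_force': array([-0.894,  0.523,  0.66 ]), 'wrist_torque': array([-0.009, -0.027,  0.003]), 'grasp_force': np.float64(0.0), 'gripper_width': np.float64(91.874)}
top [[409.71946654   0.         322.36509921]
 [  0.         409.71946654 202.53008895]
 [  0.           0.           1.        ]] [[ 0.01845797 -0.99982126 -0.00409405]
 [-0.99254965 -0.01783019 -0.12052914]
 [ 0.1204346   0.00628827 -0.99270135]] [ -9.76075752 592.36499314 887.73126578]
side [[427.23538218   0.         323.06776542]
 [  0.         427.23538218 201.07596104]
 [  0.           0.           1.        ]] [[-0.96986454 -0.24330505 -0.01286209]
 [-0.13589037  0.58399452 -0.80030257]
 [ 0.20222905 -0.77443725 -0.59945839]] [541.16808926 157.83300677 815.86103195]
```

View pics/top0.png

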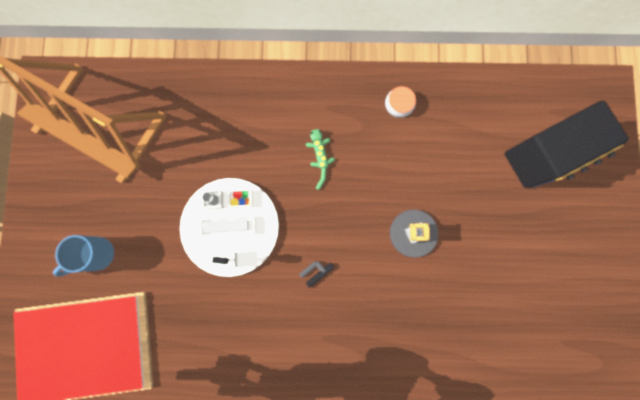

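View pics/side0.png

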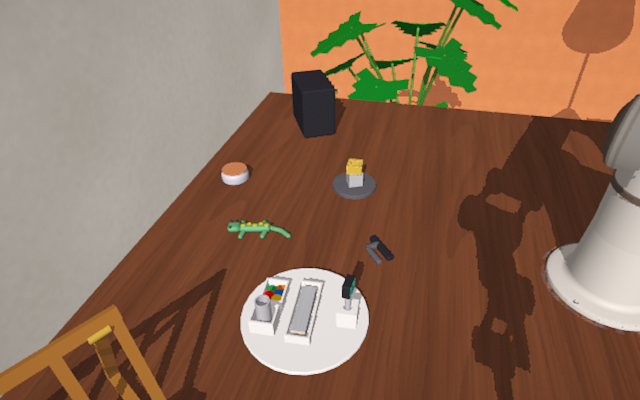

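The top view shows the organiser at (230,227), the tuner head at (220,260), and the mount at (415,233) with its yellow nut at (419,232). In the side view the tuner head is at (349,287) and the nut at (354,165).

```bash
cat > h.py <<'E'
import numpy as np,cv2
def cloud(f):
    v,u=np.mgrid[0:400,0:640]; z=f["z_map"]; K=f["mtx"]
    c=np.stack([(u-K[0,2])/K[0,0]*z,(v-K[1,2])/K[1,1]*z,z],-1)
    X=(c-f["t"])@f["R"]; X[z==0]=np.nan
    return X
def proj(f,P):
    c=f["R"]@np.asarray(P,float)+f["t"]; p=f["mtx"]@c; return p[:2]/p[2]
E
python3 - <<'E'
import pickle,numpy as np,cv2
from h import *
d=pickle.load(open("f0.pkl","rb"))
def rep(n,X,m):
    P=X[m]; 
    if len(P)<3: print(n,len(P));return
    r=cv2.minAreaRect(P[:,:2].astype(np.float32)); print(n,len(P),"med",np.round(np.median(P,0),1),"rect",np.round(r[0],1),np.round(r[1],1),round(r[2],1))
for n,f in d.items():
    X=cloud(f); x,y,z=X[...,0],X[...,1],X[...,2]; C=f["color"].astype(int)
    on=(C.min(-1)>190)&(z>10)&(z<20); rep(n+" organiser",X,on&(np.hypot(x-450,y-220)<250))
    if n=="top":
        a=(slice(180,290),slice(175,285)); b=(slice(200,265),slice(380,450))
    else:
        a=(slice(265,380),slice(235,375)); b=(slice(150,205),slice(325,385))
    A=np.zeros(z.shape,bool);A[a]=1;B=np.zeros(z.shape,bool);B[b]=1
    rep("disc org",X,A&(z>11)&(z<22)); rep("head",X,A&(z>82)&(z<120)&(C.max(-1)<140)); rep("headtop",X,A&(z>110)&(z<119)); rep("sockettop",X,A&(z>47)&(z<56)); 
    rep("base",X,B&(z>7)&(z<17)); rep("nut",X,B&(z>52)&(z<80)); rep("nuttop",X,B&(z>67)&(z<78)); rep("block",X,B&(z>20)&(z<46))
    r=cv2.resize(np.hstack([f["color"][a][:65*1,:] if 0 else cv2.resize(f["color"][a],(400,400),interpolation=cv2.INTER_NEAREST),cv2.resize(f["color"][b],(400,400),interpolation=cv2.INTER_NEAREST)]),(800,400)); cv2.imwrite(f"pics/{n}crop.png",r)
cv2.imwrite("pics/crop.png",cv2.resize(np.vstack([cv2.imread("pics/topcrop.png"),cv2.imread("pics/sidecrop.png")]),(600,600)))
E
```

```text
top organiser 5306 med [520.6 209.   16. ] rect [536.5 214.2] [220.7 220.8] 1.8
disc org 5450 med [522.5 208.7  16. ] rect [535.3 214.1] [218.3 220.8] 1.8
head 79 med [461.8 206.2 114. ] rect [461.9 207.4] [27.4 10.5] 84.3
headtop 104 med [461.7 208.  113.9] rect [461.3 208.8] [29.5 14.3] 83.3
sockettop 215 med [471.1 209.3  51.3] rect [529.3 231.5] [181.7  45.3] 15.5
base 1427 med [ 526.  -203.3   11.8] rect [ 529.3 -210.2] [105.4 110.1] 1.1
nut 249 med [ 529.3 -209.3   71. ] rect [ 529.5 -210.1] [36.8 36.3] 2.9
nuttop 198 med [ 528.5 -208.    71.6] rect [ 529.6 -210.1] [36.7 36.2] 2.9
block 60 med [ 528.8 -202.    33.3] rect [ 529.  -201.1] [30.3 33.1] 51.3
side organiser 6613 med [515.  255.2  15.7] rect [537.4 216.7] [220.3 223.2] 53.4
disc org 7121 med [516.7 249.8  15.8] rect [537.3 216.6] [221.4 223.1] 55.3
head 248 med [461.2 219.1 111.7] rect [461.8 211.6] [29.9 14.4] 84.2
headtop 136 med [461.7 211.8 113.4] rect [461.8 211.4] [29.5 14.1] 84.8
sockettop 382 med [466.6 218.8  51.4] rect [531.6 232.9] [184.3  41.6] 17.5
base 676 med [ 523.3 -193.    11.4] rect [ 527.7 -205.1] [108.4 103. ] 12.0
nut 225 med [ 528.5 -195.    67.7] rect [ 528.6 -208.5] [36.5 40.3] 2.4
nuttop 117 med [ 528.7 -205.5   71.1] rect [ 528.9 -208.8] [36.5 39.9] 4.0
block 134 med [ 525.4 -194.2   32.5] rect [ 530.5 -196.6] [22.8 43.6] 75.8
```

View pics/crop.png

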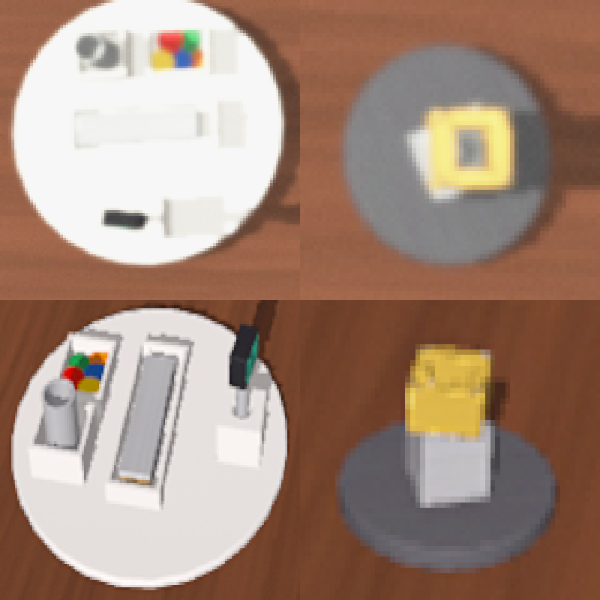

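The crop shows the screen facing -x, so the tuner's yaw is about -6°. The nut is about +3°, and the block below it is turned relative to the nut, so I'll keep the tips above 48 mm. Next I'll work out the first move.

```bash
cat >> h.py <<'E'
from scipy.spatial.transform import Rotation as Rn
def go(x,y,z,yaw):
    "dp and turn to bring TCP to x,y,z with tool y at yaw deg"
    from plant import manip
    o=manip.get_obs(); R=Rn.from_rotvec(o["ee_rot"]).as_matrix()
    cur=np.degrees(np.arctan2(R[1,1],R[0,1])); p=o["tool_pos"]
    print("t",round(o["time_s"],2),"pos",np.round(p,1),"yaw",round(cur,2),"F",np.round(o["ft_force"],2),"M",np.round(o["wrist_torque"],3),"w",round(o["gripper_width"],1),"grip",round(o["grasp_force"],1),"z-axis",np.round(R[:,2],4),"q",np.round(o["qpos"],2))
    print("dp",np.round(R.T@(np.array([x,y,z])-p),1),"turn",round((cur-yaw+180)%360-180,1))
E
python3 -c "
from h import *
go(461.6,210,150,-6)"
```

```text
t 0.1 pos [177.8 546.2 213.8] yaw 71.97 F [0.1  0.04 0.25] M [-0.016 -0.007 -0.059] w 92.0 grip 0.0 z-axis [-8.0e-04 -1.4e-03 -1.0e+00] q [ 1.05  0.16  1.6  -0.    1.39 -0.21]
dp [-374.  -231.8   64. ] turn 78.0
```

```bash
python3 -m handwheel '[{"claw":-1,"dp":[-37,-23,0],"turn":8},{"claw":-1,"dp":[-75,-46,0],"turn":16},{"claw":-1,"dp":[-112,-70,0],"turn":24},{"claw":-1,"dp":[-150,-93,0],"turn":32},{"claw":-1,"dp":[-187,-116,0],"turn":40},{"claw":-1,"dp":[-224,-139,10],"turn":48},{"claw":-1,"dp":[-262,-162,20],"turn":56},{"claw":-1,"dp":[-299,-185,30],"turn":64},{"claw":-1,"dp":[-337,-209,45],"turn":72},{"claw":-1,"dp":[-360,-223,58],"turn":78},{"claw":-1,"dp":[-374,-232,64],"turn":78},{"claw":-1,"dp":[-374,-232,64],"turn":78},{"claw":-1,"dp":[-374,-232,64],"turn":78}]' 12
python3 - <<'E'
from h import *
go(461.6,210,86,-6)
from plant import manip
import pickle
d={n:manip.grab_frame(n) for n in("top","side")};pickle.dump(d,open("f1.pkl","wb"))
a=d["top"]["color"][150:300,150:300];b=d["side"]["color"][200:350,275:425]
cv2.imwrite("pics/f1.png",cv2.resize(np.hstack([a,b]),(800,400)))
E
```

```text
time_s: 1.72
tool_pos: [461.5, 211.1, 151.0]
ee_rot: [-2.333, -2.103, -0.001]
ft_force: [-0.1, 0.1, 0.8]
gripper_width: 91.8
grasp_force: 0.0
t 1.73 pos [461.5 211.1 151. ] yaw -5.93 F [-0.13  0.07  0.83] M [-0.066  0.097  0.003] w 91.8 grip 0.0 z-axis [ 2.e-04  4.e-04 -1.e+00] q [0.19 0.04 1.85 0.   1.25 0.29]
dp [-1.1  0.2 65. ] turn 0.1
```

View pics/f1.png

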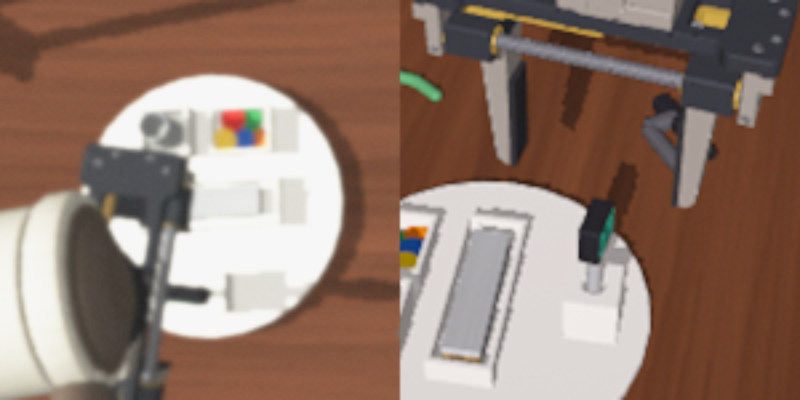

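The gripper straddles the tuner head, with the fingers at about (505,100) and (690,150) in the crop and the head between and below them. Now I'll descend and grip.

```bash
python3 -m handwheel '[{"claw":-1,"dp":[-1,0,20],"turn":0},{"claw":-1,"dp":[-1,0,40],"turn":0},{"claw":-1,"dp":[-1,0,55],"turn":0},{"claw":-1,"dp":[-1,0,65],"turn":0},{"claw":-1,"dp":[-1,0,65],"turn":0},{"claw":1,"dp":[-1,0,65],"turn":0},{"claw":1,"dp":[-1,0,65],"turn":0},{"claw":1,"dp":[-1,0,65],"turn":0},{"claw":1,"dp":[-1,0,65],"turn":0},{"claw":1,"dp":[-1,0,65],"turn":0},{"claw":1,"dp":[-1,0,65],"turn":0},{"claw":1,"dp":[-1,0,65],"turn":0},{"claw":1,"dp":[-1,0,65],"turn":0}]' 20; python3 -c "
from h import *
go(461.6,210,130,-6)"
```

```text
time_s: 3.45
tool_pos: [461.7, 209.3, 85.6]
ee_rot: [-2.335, -2.101, 0.0]
ft_force: [0.2, 0.3, 1.0]
gripper_width: 14.0
grasp_force: 0.6
t 3.45 pos [461.7 209.3  85.6] yaw -6.04 F [0.18 0.26 1.  ] M [-0.059  0.083  0.006] w 14.0 grip 0.6 z-axis [-0. -0. -1.] q [0.19 0.13 1.9  0.   1.11 0.29]
dp [  0.7  -0.2 -44.4] turn -0.0
```

```bash
python3 -m handwheel '[{"claw":1,"dp":[0,0,0],"turn":0},{"claw":1,"dp":[0,0,0],"turn":0},{"claw":1,"dp":[0,0,-5],"turn":0},{"claw":1,"dp":[0,0,-12],"turn":0},{"claw":1,"dp":[0,0,-20],"turn":0},{"claw":1,"dp":[0,0,-30],"turn":0},{"claw":1,"dp":[0,0,-45],"turn":0},{"claw":1,"dp":[0,0,-60],"turn":0},{"claw":1,"dp":[0,0,-65],"turn":0},{"claw":1,"dp":[0,0,-65],"turn":0},{"claw":1,"dp":[0,0,-65],"turn":0}]'
python3 - <<'E'
from h import *
go(461.6+67.7,210-419.5,150,-25)
from plant import manip
f=manip.grab_frame("side")
cv2.imwrite("pics/f2.png",cv2.resize(f["color"][200:350,275:425],(450,450)))
E
```

```text
time_s: 4.82
tool_pos: [461.3, 209.2, 150.0]
ee_rot: [-2.335, -2.101, 0.002]
ft_force: [-0.9, -0.4, -0.6]
gripper_width: 13.7
grasp_force: 20.0
t 4.83 pos [461.3 209.2 150. ] yaw -6.04 F [-0.88 -0.45 -0.6 ] M [-0.085  0.024  0.051] w 13.7 grip 20.0 z-axis [-1.1e-03 -3.0e-04 -1.0e+00] q [ 0.19  0.04  1.85 -0.    1.25  0.29]
dp [-4.093e+02  1.117e+02  1.000e-01] turn 19.0
```

View pics/f2.png

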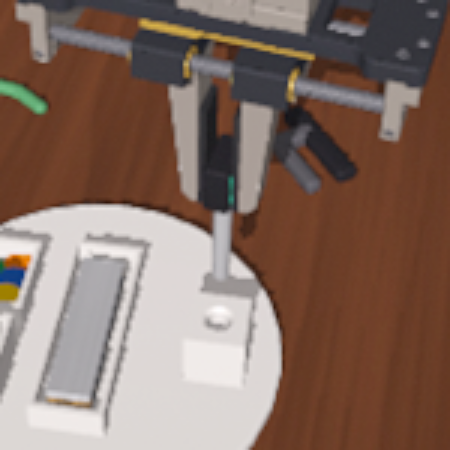

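The tuner hangs straight, clear of its socket, with the stem foot at about (222,278) in the crop. I'll move it over the mount.

```bash
python3 -m handwheel '[{"claw":1,"dp":[-15,4,0],"turn":1},{"claw":1,"dp":[-45,12,0],"turn":3},{"claw":1,"dp":[-85,23,0],"turn":5},{"claw":1,"dp":[-125,34,0],"turn":7},{"claw":1,"dp":[-165,45,0],"turn":9},{"claw":1,"dp":[-205,56,0],"turn":11},{"claw":1,"dp":[-245,67,0],"turn":13},{"claw":1,"dp":[-285,78,0],"turn":15},{"claw":1,"dp":[-325,89,0],"turn":17},{"claw":1,"dp":[-365,100,0],"turn":19},{"claw":1,"dp":[-395,108,0],"turn":19},{"claw":1,"dp":[-410,111.7,0],"turn":19},{"claw":1,"dp":[-410,111.7,0],"turn":19},{"claw":1,"dp":[-410,111.7,0],"turn":19},{"claw":1,"dp":[-410,111.7,0],"turn":19}]'
python3 - <<'E'
from h import *
go(529.3,-210.2,130,-25)
from plant import manip
import pickle
d={n:manip.grab_frame(n) for n in("side","top")};pickle.dump(d,open("f2.pkl","wb"))
f=d["side"]
print(proj(f,[529,-209,72]),proj(f,[529,-209,88]))
X=cloud(f);z=X[...,2]
A=np.zeros(z.shape,bool);A[80:205,310:400]=1
for lo,hi in((90,100),(100,110),(110,118),(120,140)):
    P=X[A&(z>lo)&(z<hi)]; P=P[np.hypot(P[:,0]-529,P[:,1]+209)<30]; print(lo,hi,len(P),np.round(P.mean(0),1),np.round(np.ptp(P,axis=0),1)) if len(P) else 0
cv2.imwrite("pics/f3.png",cv2.resize(f["color"][100:210,300:410],(600,600),interpolation=cv2.INTER_CUBIC))
E
```

```text
time_s: 6.75
tool_pos: [529.6, -209.1, 150.6]
ee_rot: [-2.649, -1.689, -0.0]
ft_force: [0.6, 1.1, -0.3]
gripper_width: 13.6
grasp_force: 20.0
t 6.75 pos [ 529.6 -209.1  150.6] yaw -24.97 F [ 0.61  1.12 -0.29] M [-0.049  0.076  0.028] w 13.6 grip 20.0 z-axis [-2.e-04  3.e-04 -1.e+00] q [-0.59  0.2   1.68  0.    1.26 -0.15]
dp [-1.2  0.2 20.6] turn 0.0
[355.07727115 162.62832633] [355.28958048 156.96964886]
90 100 16 [ 528.8 -205.5   94.7] [10.6  9.5  9.9]
100 110 13 [ 527.9 -204.3  105. ] [6.7 7.7 8.6]
110 118 11 [ 528.7 -204.2  113. ] [7.  6.  6.7]
120 140 29 [ 529.  -204.6  130.9] [ 8.4  6.9 18.2]
```

View pics/f3.png

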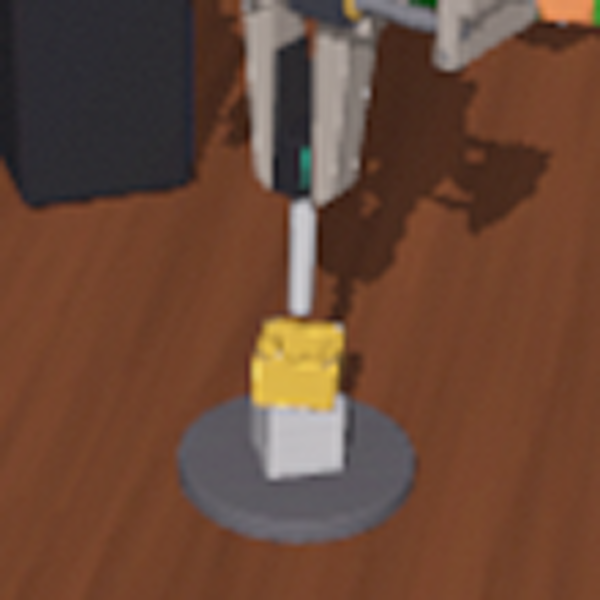

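The stem hangs over the nut's opening, with its foot at about (300,310) and the nut's top at (300,335). Depth agrees to within 1 mm, so I'll lower it.

```bash
python3 -m handwheel '[{"claw":1,"dp":[0,0,10],"turn":0},{"claw":1,"dp":[0,0,20],"turn":0},{"claw":1,"dp":[0,0,30],"turn":0},{"claw":1,"dp":[0,0,36],"turn":0},{"claw":1,"dp":[0,0,39],"turn":0},{"claw":1,"dp":[0,0,41],"turn":0},{"claw":1,"dp":[0,0,43],"turn":0},{"claw":1,"dp":[0,0,45],"turn":0},{"claw":1,"dp":[0,0,45],"turn":0}]'; python3 -c "
from h import *
go(529.6,-209.3,82,-25)"
```

```text
time_s: 7.98
tool_pos: [529.6, -210.1, 105.5]
ee_rot: [-2.65, -1.687, 0.0]
ft_force: [-0.5, 0.4, -1.2]
gripper_width: 14.0
grasp_force: 20.0
t 7.97 pos [ 529.6 -210.1  105.5] yaw -25.04 F [-0.51  0.35 -1.15] M [-0.042  0.109  0.083] w 14.0 grip 20.0 z-axis [-1.e-04  1.e-04 -1.e+00] q [-0.59  0.25  1.71  0.    1.18 -0.15]
dp [ 0.7 -0.4 23.5] turn -0.0
```

```bash
python3 -m handwheel '[{"claw":1,"dp":[0,0,3],"turn":0},{"claw":1,"dp":[0,0,6],"turn":0},{"claw":1,"dp":[0,0,9],"turn":0},{"claw":1,"dp":[0,0,12],"turn":0},{"claw":1,"dp":[0,0,15],"turn":0},{"claw":1,"dp":[0,0,18],"turn":0},{"claw":1,"dp":[0,0,20],"turn":0},{"claw":1,"dp":[0,0,20],"turn":0}]'; python3 -c "
from h import *
go(529.6,-209.3,82,-25)"
```

```text
time_s: 8.98
tool_pos: [529.6, -210.1, 85.4]
ee_rot: [-2.65, -1.687, 0.0]
ft_force: [-0.7, -0.2, -2.1]
gripper_width: 13.9
grasp_force: 20.0
t 8.97 pos [ 529.6 -210.1   85.4] yaw -25.04 F [-0.69 -0.2  -2.07] M [-0.073  0.127 -0.033] w 13.9 grip 20.0 z-axis [-3.e-04  2.e-04 -1.e+00] q [-0.59  0.28  1.73  0.    1.14 -0.15]
dp [ 0.7 -0.3  3.4] turn -0.0
```

```bash
python3 -m handwheel '[{"claw":1,"dp":[0,0,1],"turn":0},{"claw":1,"dp":[0,0,2],"turn":0},{"claw":1,"dp":[0,0,2.5],"turn":0},{"claw":1,"dp":[0,0,2.5],"turn":0}]'; python3 -m handwheel '[{"claw":1,"dp":[0,0,0.5],"turn":0},{"claw":1,"dp":[0,0,0.5],"turn":0}]';python3 -m handwheel '[{"claw":1,"dp":[0,0,0.5],"turn":0},{"claw":1,"dp":[0,0,0.5],"turn":0}]'
```

```text
time_s: 9.48
tool_pos: [529.7, -210.1, 83.0]
ee_rot: [-2.65, -1.687, 0.0]
ft_force: [1.1, -0.4, -0.9]
gripper_width: 14.0
grasp_force: 20.0
time_s: 9.72
tool_pos: [529.7, -210.1, 82.6]
ee_rot: [-2.65, -1.687, 0.0]
ft_force: [-0.5, 0.6, -0.1]
gripper_width: 13.6
grasp_force: 20.0
time_s: 9.98
tool_pos: [529.6, -210.1, 82.0]
ee_rot: [-2.65, -1.687, 0.0]
ft_force: [-0.8, -0.7, -0.4]
gripper_width: 13.9
grasp_force: 20.0
```

```bash
for i in 1 2; do python3 -m handwheel '[{"claw":1,"dp":[0,0,0.4],"turn":0},{"claw":1,"dp":[0,0,0.4],"turn":0}]' | grep -E "pos|ft"; done
```

```text
tool_pos: [529.7, -210.1, 81.7]
ft_force: [0.3, -0.2, -0.5]
tool_pos: [529.8, -210.2, 81.6]
ft_force: [-0.5, -0.1, 1.9]
```

```bash
python3 -m handwheel '[{"claw":1,"dp":[0,0,0.4],"turn":0},{"claw":1,"dp":[0,0,0.4],"turn":0}]' | grep -E "pos|ft"; python3 -m handwheel '[{"claw":1,"dp":[0,0,0.3],"turn":0},{"claw":1,"dp":[0,0,0.3],"turn":0}]'| grep -E "pos|ft"
```

```text
tool_pos: [529.8, -210.2, 81.5]
ft_force: [-1.4, 1.2, 4.9]
tool_pos: [529.9, -210.2, 81.5]
ft_force: [-2.4, 2.6, 7.3]
```

The stem is home: the force rose sharply at z 81.5. I'll ease off, open, turn to the nut's yaw and look.

```bash
python3 -m handwheel '[{"claw":1,"dp":[0,0,-0.8],"turn":0},{"claw":1,"dp":[0,0,-0.8],"turn":0},{"claw":-1,"dp":[0,0,-0.8],"turn":0},{"claw":-1,"dp":[0,0,-0.8],"turn":0},{"claw":-1,"dp":[0,0,-0.8],"turn":0},{"claw":-1,"dp":[0,0,-0.8],"turn":0},{"claw":-1,"dp":[0,0,-0.8],"turn":0},{"claw":-1,"dp":[0,0,-0.8],"turn":-7},{"claw":-1,"dp":[0,0,-0.8],"turn":-14},{"claw":-1,"dp":[0,0,-0.8],"turn":-21},{"claw":-1,"dp":[0,0,-0.8],"turn":-28},{"claw":-1,"dp":[0,0,-0.8],"turn":-28}]'
python3 - <<'E'
from h import *
go(529.5,-209.8,51,3)
from plant import manip
import pickle
d={n:manip.grab_frame(n) for n in("side","top")};pickle.dump(d,open("f3.pkl","wb"))
f=d["side"]
cv2.imwrite("pics/f4.png",cv2.resize(np.hstack([f["color"][100:210,300:410],d["top"]["color"][175:285,360:470]]),(800,400),interpolation=cv2.INTER_CUBIC))
E
```

```text
time_s: 12.48
tool_pos: [529.7, -210.2, 81.4]
ee_rot: [2.165, 2.277, 0.0]
ft_force: [0.8, -0.7, -0.8]
gripper_width: 91.8
grasp_force: 0.0
t 12.47 pos [ 529.7 -210.2   81.4] yaw 2.89 F [ 0.83 -0.69 -0.84] M [-0.102  0.037  0.01 ] w 91.8 grip 0.0 z-axis [ 0. -0. -1.] q [-0.59  0.28  1.73 -0.    1.13 -0.64]
dp [ 0.4 -0.2 30.4] turn -0.1
```

View pics/f4.png

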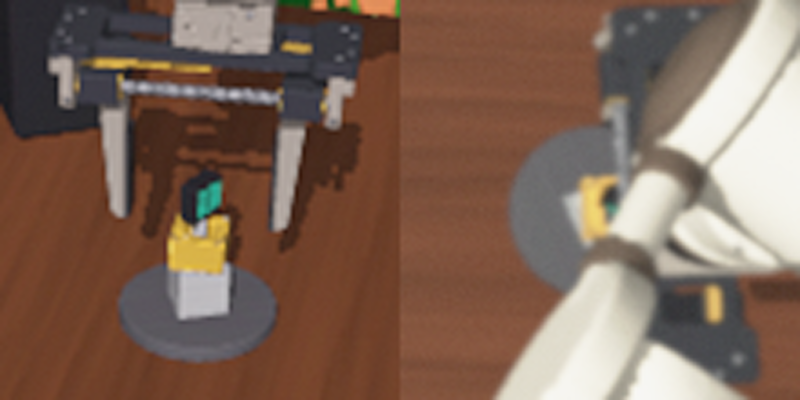

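The tuner stands upright in the mount with its head at (203,198), and the fingers are clear on both sides. Now I'll go down onto the nut.

```bash
python3 -m handwheel '[{"claw":-1,"dp":[0,0,8],"turn":0},{"claw":-1,"dp":[0,0,16],"turn":0},{"claw":-1,"dp":[0,0,24],"turn":0},{"claw":-1,"dp":[0,0,29],"turn":0},{"claw":-1,"dp":[0,0,30],"turn":0},{"claw":-1,"dp":[0,0,30],"turn":0}]'; python3 -m handwheel '[{"claw":1,"dp":[0,0,0],"turn":0},{"claw":1,"dp":[0,0,0],"turn":0},{"claw":1,"dp":[0,0,0],"turn":0},{"claw":1,"dp":[0,0,0],"turn":0},{"claw":1,"dp":[0,0,0],"turn":0},{"claw":1,"dp":[0,0,0],"turn":0},{"claw":1,"dp":[0,0,0],"turn":0},{"claw":1,"dp":[0,0,0],"turn":0}]' 50;python3 -c "
from h import *
go(529.6,-209.8,51.5,3)"
```

```text
time_s: 13.32
tool_pos: [529.8, -210.2, 51.5]
ee_rot: [2.163, 2.278, 0.0]
ft_force: [-0.1, -0.1, 0.1]
gripper_width: 92.0
grasp_force: 0.0
time_s: 14.32
tool_pos: [529.3, -210.2, 51.4]
ee_rot: [-2.163, -2.277, 0.001]
ft_force: [-3.1, -0.4, 1.9]
gripper_width: 35.7
grasp_force: 50.0
t 14.32 pos [ 529.3 -210.2   51.4] yaw 2.95 F [-3.1  -0.36  1.95] M [-0.128  0.612 -0.215] w 35.7 grip 50.0 z-axis [-9.e-04  1.e-04 -1.e+00] q [-0.59  0.33  1.74 -0.    1.07 -0.64]
dp [ 0.4  0.3 -0.1] turn -0.0
```

```bash
cat > m.py <<'E'
from h import *
from plant import manip
M=[];F=[]
for i in range(4):
    o=manip.get_obs();M.append(o["wrist_torque"][2]);F.append(o["ft_force"]);manip.grab_frame("side")
R=Rn.from_rotvec(o["ee_rot"]).as_matrix()
print("t",round(o["time_s"],2),"yaw",round(np.degrees(np.arctan2(R[1,1],R[0,1])),2),"Mz",np.round(M,3),"rest",round(np.mean(M[1:]),3),"F",np.round(np.mean(F,0),1),"w",round(o["gripper_width"],1),"p",np.round(o["tool_pos"],1))
E
python3 -m handwheel '[{"claw":1,"dp":[0,-0.5,0],"turn":1},{"claw":1,"dp":[0,-0.5,0],"turn":2},{"claw":1,"dp":[0,-0.5,0],"turn":3},{"claw":1,"dp":[0,-0.5,0],"turn":4}]' >/dev/null; python3 m.py
python3 -m handwheel '[{"claw":1,"dp":[0,0,0],"turn":1},{"claw":1,"dp":[0,0,0],"turn":2},{"claw":1,"dp":[0,0,0],"turn":3},{"claw":1,"dp":[0,0,0],"turn":4}]'>/dev/null; python3 m.py
python3 -m handwheel '[{"claw":1,"dp":[0,0,0],"turn":1},{"claw":1,"dp":[0,0,0],"turn":2},{"claw":1,"dp":[0,0,0],"turn":3},{"claw":1,"dp":[0,0,0],"turn":4}]'>/dev/null; python3 m.py
```

```text
t 14.97 yaw -1.05 Mz [0.384 0.231 0.211 0.148] rest 0.197 F [-1.4  0.1  0.9] w 35.9 p [ 529.2 -210.2   51.4]
t 15.68 yaw -5.05 Mz [0.304 0.239 0.13  0.154] rest 0.174 F [-0.9  0.2  0.8] w 35.6 p [ 529.3 -210.2   51.4]
t 16.38 yaw -9.06 Mz [0.342 0.223 0.171 0.172] rest 0.189 F [ 0.3  0.1 -0.1] w 35.8 p [ 529.3 -210.2   51.4]
```

```bash
python3 -m handwheel '[{"claw":1,"dp":[0,0,0],"turn":1},{"claw":1,"dp":[0,0,0],"turn":2},{"claw":1,"dp":[0,0,0],"turn":3},{"claw":1,"dp":[0,0,0],"turn":4}]'>/dev/null; python3 m.py
python3 -m handwheel '[{"claw":1,"dp":[0,0,0],"turn":1},{"claw":1,"dp":[0,0,0],"turn":2},{"claw":1,"dp":[0,0,0],"turn":3},{"claw":1,"dp":[0,0,0],"turn":4}]'>/dev/null; python3 m.py
```

```text
t 17.07 yaw -13.06 Mz [0.256 0.269 0.16  0.232] rest 0.22 F [ 0.8  0.3 -0.7] w 35.7 p [ 529.3 -210.2   51.4]
t 17.77 yaw -17.06 Mz [0.326 0.283 0.204 0.116] rest 0.201 F [ 1.4 -0.1 -1.6] w 35.5 p [ 529.3 -210.2   51.4]
```

```bash
python3 -m handwheel '[{"claw":1,"dp":[0,0,0],"turn":1},{"claw":1,"dp":[0,0,0],"turn":2},{"claw":1,"dp":[0,0,0],"turn":3},{"claw":1,"dp":[0,0,0],"turn":4}]'>/dev/null; python3 m.py
```

```text
t 18.48 yaw -21.06 Mz [0.336 0.265 0.23  0.207] rest 0.234 F [ 2.1  0.1 -1.7] w 35.6 p [ 529.3 -210.2   51.4]
```

```bash
python3 -m handwheel '[{"claw":1,"dp":[0,0,0],"turn":1},{"claw":1,"dp":[0,0,0],"turn":2},{"claw":1,"dp":[0,0,0],"turn":3},{"claw":1,"dp":[0,0,0],"turn":4}]'>/dev/null; python3 m.py
```

```text
t 19.18 yaw -25.05 Mz [0.305 0.246 0.178 0.182] rest 0.202 F [ 2.9 -0.5 -2.2] w 35.8 p [ 529.3 -210.2   51.4]
```

```bash
python3 -m handwheel '[{"claw":1,"dp":[0,0,0],"turn":1},{"claw":1,"dp":[0,0,0],"turn":2},{"claw":1,"dp":[0,0,0],"turn":3},{"claw":1,"dp":[0,0,0],"turn":4}]'>/dev/null; python3 m.py
```

```text
t 19.88 yaw -29.06 Mz [0.356 0.338 0.231 0.268] rest 0.279 F [ 3.6 -0.  -2.6] w 35.5 p [ 529.3 -210.2   51.4]
```

```bash
python3 -m handwheel '[{"claw":1,"dp":[0,0,0],"turn":1},{"claw":1,"dp":[0,0,0],"turn":2},{"claw":1,"dp":[0,0,0],"turn":3},{"claw":1,"dp":[0,0,0],"turn":4}]'>/dev/null; python3 m.py
```

```text
t 20.57 yaw -33.06 Mz [0.454 0.392 0.293 0.23 ] rest 0.305 F [ 4.3 -0.3 -3.3] w 35.2 p [ 529.3 -210.2   51.4]
```

```bash
python3 -m handwheel '[{"claw":1,"dp":[0,0,0],"turn":1},{"claw":1,"dp":[0,0,0],"turn":2},{"claw":1,"dp":[0,0,0],"turn":3},{"claw":1,"dp":[0,0,0],"turn":4}]'>/dev/null; python3 m.py; python3 m.py
```

```text
t 21.27 yaw -37.05 Mz [0.462 0.389 0.351 0.296] rest 0.345 F [ 5.2 -1.4 -3.7] w 35.4 p [ 529.3 -210.2   51.4]
t 21.48 yaw -37.05 Mz [0.303 0.319 0.298 0.312] rest 0.31 F [ 5.2 -0.8 -3.9] w 36.2 p [ 529.3 -210.2   51.4]
```

The moment has risen by 0.14 N m, so the grip is finger-tight. I'll release, rise and look.

```bash
python3 -m handwheel '[{"claw":-1,"dp":[0,0,0],"turn":0},{"claw":-1,"dp":[0,0,0],"turn":0},{"claw":-1,"dp":[0,0,0],"turn":0},{"claw":-1,"dp":[0,0,0],"turn":0},{"claw":-1,"dp":[0,0,0],"turn":0},{"claw":-1,"dp":[0,0,0],"turn":0},{"claw":-1,"dp":[0,0,-10],"turn":0},{"claw":-1,"dp":[0,0,-30],"turn":0},{"claw":-1,"dp":[0,0,-60],"turn":0},{"claw":-1,"dp":[0,0,-90],"turn":0},{"claw":-1,"dp":[0,0,-120],"turn":0},{"claw":-1,"dp":[0,0,-120],"turn":0},{"claw":-1,"dp":[0,0,-120],"turn":0}]'
python3 - <<'E'
from h import *
from plant import manip
f=manip.grab_frame("side");X=cloud(f);z=X[...,2]
P=X[(z>95)&(z<118)&(np.hypot(X[...,0]-529,X[...,1]+209)<30)];print(len(P),P.max(0),np.median(P,0),cv2.minAreaRect(P[P[:,2]>106][:,:2].astype(np.float32)))
cv2.imwrite("pics/f5.png",cv2.resize(f["color"][100:250,230:430],(800,600),interpolation=cv2.INTER_CUBIC))
E
```

```text
time_s: 23.15
tool_pos: [528.7, -209.9, 170.5]
ee_rot: [-2.811, -1.4, 0.001]
ft_force: [-1.0, -0.5, -1.0]
gripper_width: 92.1
grasp_force: 0.0
90 [ 541.03188121 -194.04801206  111.5180558 ] [ 529.15855719 -204.29998939  106.47406497] ((529.8056030273438, -210.85791015625), (30.903514862060547, 14.257288932800293), 66.40036010742188)
```

View pics/f5.png

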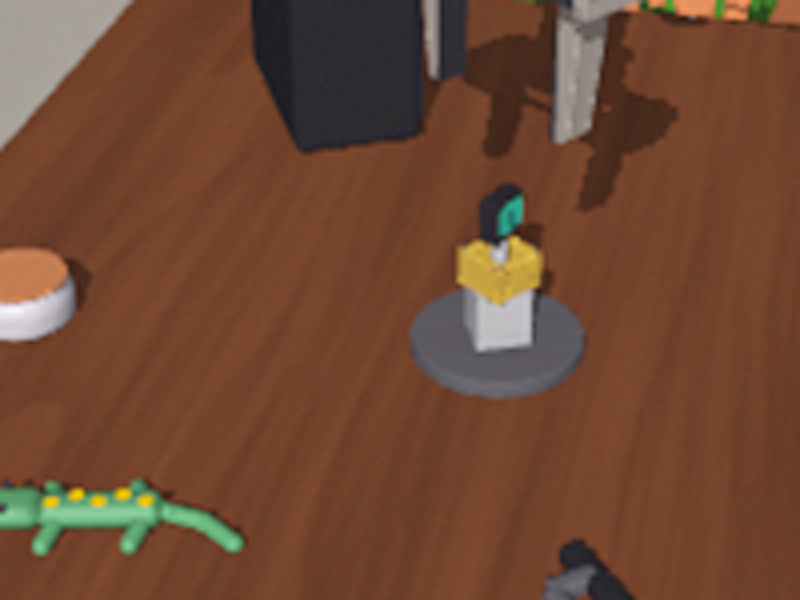

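The tuner stands upright with its head at (502,212). Its top is at about 110 mm, so the stem is fully home. The nut at (500,268) has turned and the gripper is clear.

```bash
python3 -c "
from plant import manip
print(manip.close_job())"
```

```text
the job is handed in; nothing more can be done
None
```

The tuner's stem is fully home in the collet, and I turned the nut clockwise until the moment had risen by about 0.14 N m (roughly 14 N of grip), then let go and handed in the job after about 23 s; seating the stem peaked at about 7 N, a little over the 4 to 6 N you gave as the contact cue.

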